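Let the painted balls roll out

TASK

Of the two ball feeders, take the one that holds the teal balls: press its red paddle down with the fingertips, so that its gate lifts, and keep it down until all three teal balls have rolled into that feeder's blue tray; then let the paddle come back up so the gate is shut. Do not touch or lift any ball, leave the other feeder's gate shut with its balls behind it, and do not disturb the things standing around.

Things in the scene. Friction and masses are not known exactly. Their poses are not given: they have to be found in the camera images.
- chute_teal: wooden ball feeder fixed to the table; origin on the table under its gate, z up. An open-topped chute, 50 mm wide, slopes down (0.17 rad) along its +x from x = -160 mm to the red gate plate at x = 0; then a blue tray, walls 52 mm high, inside x 31 to 165, y -52 to 52, floor 11 mm up. A lever along y: gate at y = 0, bracket (114 mm high) at -100, paddle at -190. Holds the teal balls.
- chute_plain: the second feeder, the same in every way. This one holds the three unpainted balls.
- rocker_teal (a joint): the rocking lever of the feeder that holds the teal balls, rad. 0 = gate shut, paddle up; grows as the paddle is pressed down; stop at 0.48. Balls pass from about 0.32 on. A spring returns it when let go; the paddle takes about 3 N at first and 5 N when right down
- rocker_plain (a joint): the rocking lever of the feeder that holds the unpainted balls, rad. 0 = gate shut, paddle up; grows as the paddle is pressed down; stop at 0.48. Balls pass from about 0.32 on. A spring returns it when let go; the paddle takes about 3 N at first and 5 N when right down
- paddle_teal (a point): round red push paddle, 52 mm across, 6 mm thick, on the near end of the lever that opens the teal balls' gate. The point: centre of its upper face, about 131 mm above the table at rest, and about 88 mm when pressed right down; moves nearly straight down (within 10 mm sideways). The face is tilted 0.24 rad at rest, level halfway
- paddle_plain (a point): round red push paddle, 52 mm across, 6 mm thick, on the near end of the lever that opens the unpainted balls' gate. The point: centre of its upper face, about 131 mm above the table at rest, and about 88 mm when pressed right down; moves nearly straight down (within 10 mm sideways). The face is tilted 0.24 rad at rest, level halfway
- teal1_center (a point): centre of one teal-painted wooden ball, 32 mm across, first in the row behind its gate at the start
- teal1: the same teal-painted ball as point teal1_center; use the point for its place (this origin lies on the ball's surface)
- teal2_center (a point): centre of one teal-painted wooden ball, 32 mm across, second in the row behind its gate at the start
- teal2: the same teal-painted ball as point teal2_center; use the point for its place (this origin lies on the ball's surface)
- teal3_center (a point): centre of one teal-painted wooden ball, 32 mm across, third in the row behind its gate at the start
- teal3: the same teal-painted ball as point teal3_center; use the point for its place (this origin lies on the ball's surface)
- plain1_center (a point): centre of one unpainted pale wooden ball, 32 mm across, first in the row behind its gate at the start
- plain1: the same unpainted pale ball as point plain1_center; use the point for its place (this origin lies on the ball's surface)
- plain2_center (a point): centre of one unpainted pale wooden ball, 32 mm across, second in the row behind its gate at the start
- plain2: the same unpainted pale ball as point plain2_center; use the point for its place (this origin lies on the ball's surface)
- plain3_center (a point): centre of one unpainted pale wooden ball, 32 mm across, third in the row behind its gate at the start
- plain3: the same unpainted pale ball as point plain3_center; use the point for its place (this origin lies on the ball's surface)
- jar: teal paint jar with white cap, 66 mm across, 75 mm high, loose, stands beside a chute; origin centre of underside
- cup: red plastic cup, 68 mm across, 90 mm high, loose, stands beside a chute; origin centre of underside
- sponge: yellow and green sponge, 60 x 38 x 25 mm, loose, beside a tray; origin centre of underside
- dish: small light-blue paint cup, 56 mm across, 35 mm high, loose, beside a tray; origin centre of underside
- brush: flat paint brush with black handle, 170 mm long, lying loose at the robot's left; origin at its middle, underside

How it is judged:
By the outcome, as a careful person would: the job done as asked, in the order asked, and still so for the second after the job is handed in, with the robot touching nothing.
It also fails if it takes over 32 s, if anything falls off the work surface, if the arm or the gripper's body presses on something with over 40 N, if the wrist force passes 120 N, or if a joint passes its speed limit or range.

ROBOT

A 6-joint arm with a two-finger parallel gripper is mounted at the origin on the work surface. World frame = base frame: x ahead of the robot, y to its left, z up, the work surface at z = 0. Lengths are in m, angles in rad, forces in N, time in s.
With the tool pointing down it reaches from about 0.35 to 0.775 m from the base axis. Payload 7.3 kg.
Tool frame: the origin (TCP) lies between the finger pads; the fingertips stand 8 mm ahead of it and the grasp point (between the pads) lies 11 mm behind it (robot.nose_length is the distance from the TCP to the fingertips, in m); z points along the fingers, y is the line along which they close (so a half turn about z gives the same grasp; the last joint's range is limited). The gripper opens to 92 mm and grips with 3 to 60 N. Pads are 19 mm wide; open, the fingers measure 130 mm over their backs; the gripper's body (75 mm by 190 mm) begins 47 mm behind the grasp point.
Start: joints at [1.002, 0.342, 1.524, -0, 1.275, -0.146], TCP at [0.215, 0.479, 0.235] pointing down, gripper open.
Joint ranges: [-2.53, 2.53], [-0.77, 2.02], [0.04, 2.7], [-1, 4.14], [0.28, 2.66], [-3.11, 3.11]. Speed limits (rad/s): [2.57, 2.57, 3.14, 3.14, 3.14, 3.14].

INTERFACE

Orientations are given as [roll, pitch, yaw] about the fixed x, y, z axes, in that order (R = Rz(yaw) Ry(pitch) Rx(roll)).
In Python, from cell import robot gives the robot as it stands. The module is installed in compiled form; this text tells all that it offers.
- The arm moves only by the shell command python3 -m jog 'ROWS' [FORCE]. ROWS is JSON, a list that holds one entry, the list of rows, each a list of 5 numbers: the gripper's target within -1 to 1 (fully open at 1, half-way at 0, shut at -1), then the shift along the tool's x, y, z in m, then the turn about the tool's z in rad. A call has 1 to 5 rows; each row is the pose to reach, as a shift and turn from the pose commanded when the call began, along the tool's axes at that moment; what a row does not reach only later rows make up. A row lasts 1/12 s, in which the tool goes at most 41.7 mm and 7.16 degrees, less where a joint would pass 70% of its speed; a pose out of reach is approached as far as the arm can. A call with a gripper value outside its range is refused whole. The fingers move at their own pace and stop on an object; FORCE is the grip in N (left out, the last holds). Time passes only in rows, so rows that repeat a pose let the fingers close. It gives the time, the measured TCP pose, the force, the opening and the grip force at its end, in the units of the state.
- robot.observe(): the state, without advancing time (a new reading comes with each control period).
- robot.read_camera(name): name is "side" or "top" or "wrist"; returns the picture (384x512x3 uint8, red, green, blue); there is no depth.
- robot.camera_model(name): a dict with "camera_matrix" (3x3 intrinsics, pixels), "position" and "attitude" of the camera in the world; the wrist camera has in their place "mount" (4x4, takes a point from camera to tool coordinates, whose origin is the TCP and whose axes are the flange's). Camera axes: x right, y down, z forward; pixel columns grow to the right and rows downward; lengths in m; the calibration is good to about 2 mm. A picture is of the moment at which its call begins: read the wrist's pose just before it. camera_model takes no time and is no camera call.
- robot.hand_in(): hands the job in; it is judged then, once.
The state is a dict: "time": time; "qpos": joint angles; "qvel": joint speeds; "joint_efforts": joint torques, N m; "tool_pos": TCP position; "tool_rot": TCP orientation; "contact_force": force on the tool from outside, world axes, zero at the start; "torque": the same for the moment, N m; "opening": finger opening in m; "grip_force": force on a finger pad.
Only numpy, scipy, OpenCV 4.12 (cv2) and the standard library are available. Lean on these libraries where they do the work, as an engineer would, in place of code of your own. Each camera call takes 0.05 s, during which the arm holds its last target. There are 200 camera calls.

## Working session

There is one attempt and no reset: what is moved stays moved. The work goes in short steps, Python scripts to look and compute and a shell command to move; the robot and the scene stay as the last step left them, time stands still between calls to the robot, and variables do not carry over. Pictures are saved under pics/ and viewed, at most 10 in all, crops included, and the job is handed in when it is done.

```bash
mkdir -p pics; python3 - <<'E'
from cell import robot
import cv2
for n in("top","side"):
    cv2.imwrite(f"pics/{n}0.png",robot.read_camera(n)[...,::-1]); print(n,robot.camera_model(n))
s=robot.observe();print(s["time"],s["tool_pos"],s["tool_rot"],s["opening"])
E
```

```text
top {'camera_matrix': array([[447.34077463,   0.        , 255.68848769],
       [  0.        , 447.34077463, 192.09981752],
       [  0.        ,   0.        ,   1.        ]]), 'position': array([0.47312503, 0.08465244, 1.28809343]), 'attitude': array([-3.10133210e+00, -6.98818622e-04, -1.54842810e+00])}
side {'camera_matrix': array([[485.94483842,   0.        , 249.73092938],
       [  0.        , 485.94483842, 203.17593318],
       [  0.        ,   0.        ,   1.        ]]), 'position': array([ 0.22611115, -0.866379  ,  1.1026425 ]), 'attitude': array([-2.34366896, -0.00469158, -0.318653  ])}
0.1 [0.21520869 0.47846883 0.23411398] [-3.14018946e+00 -2.23510406e-04  2.71876248e+00] 0.09218287184941265
```

View pics/top0.png

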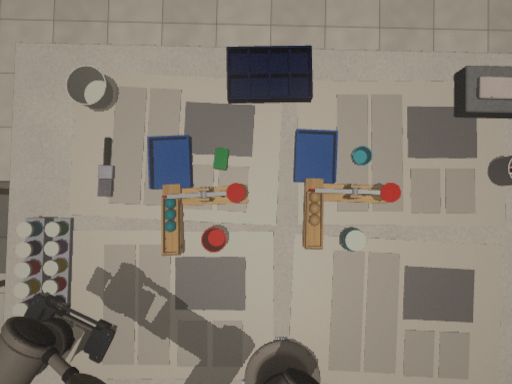

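View pics/side0.png

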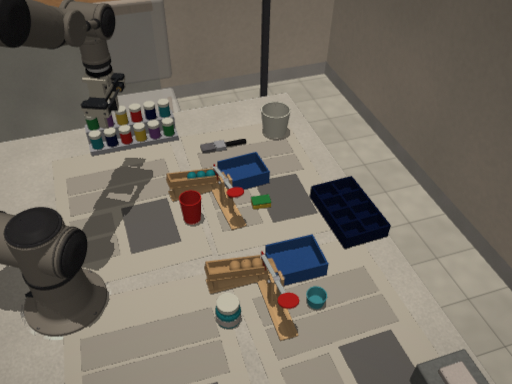

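The top view shows teal balls at about (170,200–226), so the left feeder is the one to use. Its paddle is at (236,193) in the top view and about (236,192) in the side view.

```bash
cat > h.py <<'E'
from cell import robot
import cv2, numpy as np
from scipy.spatial.transform import Rotation as R
def ray(n,uv):
    m=robot.camera_model(n)
    d=R.from_euler("xyz",m["attitude"]).as_matrix()@np.linalg.inv(m["camera_matrix"])@[*uv,1]
    return m["position"],d/np.linalg.norm(d)
def plane(n,uv,z):
    p,d=ray(n,uv); return p+d*(z-p[2])/d[2]
def tri(a,b):
    (p,d),(q,e)=ray("top",a),ray("side",b)
    t=np.linalg.lstsq(np.c_[d,-e],q-p,rcond=None)[0]
    x,y=p+d*t[0],q+e*t[1]; return (x+y)/2,np.linalg.norm(x-y)
def red(img,near,r=22):
    h=cv2.cvtColor(img,cv2.COLOR_RGB2HSV)
    m=((h[...,0]<6)|(h[...,0]>174))&(h[...,1]>190)&(h[...,2]>90)
    n,l,s,c=cv2.connectedComponentsWithStats(m.astype(np.uint8))
    return [(c[i].round(1),s[i,2:]) for i in range(1,n) if s[i,4]>25 and np.hypot(*(c[i]-near))<r]
E
python3 - <<'E'
from h import *
t=red(cv2.imread("pics/top0.png")[...,::-1].copy(),(236,193)); s=red(cv2.imread("pics/side0.png")[...,::-1].copy(),(236,192))
print(t,s)
p,e=tri(t[0][0],s[0][0]); print(p,e,plane("top",t[0][0],.131))
o=robot.observe(); r=R.from_euler("xyz",o["tool_rot"]).as_matrix()
print(r.round(3)); print("tool shift to tip 30mm above paddle",r.T@(np.r_[plane("top",t[0][0],.131)[:2],.131+.03+robot.nose_length]-o["tool_pos"]))
for uv in((170,203),(170,226),(217,238)): print(plane("top",uv,.07))
E
```

```text
[] [(array([234.8, 191.8]), array([ 17,  10, 124], dtype=int32))]Traceback (most recent call last):
  File "<stdin>", line 4, in <module>
IndexError: list index out of range
```

```bash
python3 - <<'E'
from h import *
im=cv2.imread("pics/top0.png"); print(cv2.cvtColor(im,cv2.COLOR_BGR2HSV)[193,222:252].tolist())
E
sed -i 's/h\[...,0\]<6/h[...,0]<8/;s/>190/>150/' h.py; sed -i 's/def red(img,near,r=22)/def red(img,near,r=25)/' h.py
python3 - <<'E'
from h import *
t=red(cv2.imread("pics/top0.png")[...,::-1].copy(),(236,193)); s=red(cv2.imread("pics/side0.png")[...,::-1].copy(),(236,192))
print(t,s)
p,e=tri(t[0][0],s[0][0]); print(p,e,plane("top",t[0][0],.131))
o=robot.observe(); r=R.from_euler("xyz",o["tool_rot"]).as_matrix()
print(r.round(3)); print("tool shift to tip 30mm above paddle",r.T@(np.r_[plane("top",t[0][0],.131)[:2],.131+.03+robot.nose_length]-o["tool_pos"]))
for uv in((170,203),(170,226),(217,238)): print(plane("top",uv,.07))
E
```

```text
[[26, 11, 159], [26, 11, 159], [19, 13, 161], [21, 11, 160], [2, 104, 162], [2, 172, 162], [2, 174, 163], [2, 176, 164], [2, 173, 165], [3, 179, 164], [2, 177, 163], [2, 173, 165], [2, 176, 164], [2, 180, 164], [2, 174, 164], [2, 175, 163], [2, 176, 164], [2, 174, 164], [2, 177, 163], [2, 173, 165], [2, 173, 165], [2, 174, 164], [3, 178, 165], [6, 137, 119], [15, 100, 112], [17, 90, 116], [21, 38, 140], [21, 31, 167], [23, 27, 172], [23, 27, 172]]
[(array([235.4, 192.4]), array([ 18,  20, 279], dtype=int32))] [(array([234.9, 191.6]), array([ 17,  10, 134], dtype=int32))]
[0.51705869 0.13755023 0.13126156] 0.0014870318408828822 [0.5177883  0.13737377 0.131     ]
[[-0.912  0.41  -0.001]
 [ 0.41   0.912 -0.001]
 [ 0.    -0.001 -1.   ]]
tool shift to tip 30mm above paddle [-0.41591232 -0.1868024   0.06528321]
[0.48728735 0.31743213 0.07      ]
[0.42484449 0.31555348 0.07      ]
[0.39521473 0.18707685 0.07      ]
```

The triangulated paddle is (0.517, 0.137, 0.131). Its height matches the given value and the two rays miss each other by 1.5 mm. I'll travel at the present height with the fingers shutting.

```bash
python3 -m jog '[[[-1,-0.04,-0.018,0,0.12],[-1,-0.08,-0.036,0,0.24],[-1,-0.115,-0.052,0,0.36],[-1,-0.15,-0.068,0,0.48],[-1,-0.185,-0.084,0,0.6]]]' 20
cat > go.py <<'E'
from h import *
import sys
o=robot.observe(); r=R.from_euler("xyz",o["tool_rot"]).as_matrix()
print(o["time"],o["tool_pos"].round(4),o["tool_rot"].round(3),o["contact_force"].round(1),o["opening"])
print("shift",(r.T@(np.array([.517,.137,float(sys.argv[1])])-o["tool_pos"])).round(4))
E
python3 go.py .185
```

```text
time: 0.52
tool_pos: [0.3504, 0.3246, 0.2345]
tool_rot: [-3.141, 0.0, 2.113]
contact_force: [0.6, 0.5, -1.0]
opening: 0.0631
grip_force: 0.0
0.5167 [0.3504 0.3246 0.2345] [-3.141  0.     2.113] [ 0.6  0.5 -1. ] 0.06310465812472835
shift [-0.2466  0.0459  0.0495]
```

```bash
python3 -m jog '[[[-1,-0.04,0.008,0,0.12],[-1,-0.08,0.016,0,0.24],[-1,-0.12,0.023,0,0.36],[-1,-0.16,0.03,0,0.48],[-1,-0.2,0.038,0.01,0.54]]]'
python3 go.py .185
```

```text
time: 0.93
tool_pos: [0.4878, 0.1739, 0.2261]
tool_rot: [3.139, -0.001, 1.572]
contact_force: [0.9, 0.4, -1.0]
opening: 0.0295
grip_force: 0.0
0.9333 [0.4878 0.1739 0.2261] [ 3.139e+00 -1.000e-03  1.572e+00] [ 0.9  0.4 -1. ] 0.029462276600169368
shift [-0.037   0.029   0.0411]
```

```bash
python3 -m jog '[[[-1,-0.03,0.024,0.01,0],[-1,-0.035,0.028,0.03,0],[-1,-0.035,0.028,0.04,0],[-1,-0.035,0.028,0.04,0],[-1,-0.035,0.028,0.04,0]]]'
python3 go.py .139
python3 - <<'E'
from h import *
a=[robot.read_camera(n) for n in("top","side","wrist")]
b=[a[0][120:280,120:280],a[1][120:280,150:310],a[2]]
b=[cv2.resize(x,(266,266) if i<2 else (268,201)) for i,x in enumerate(b)]
b[2]=cv2.copyMakeBorder(b[2],0,65,0,0,0)
cv2.imwrite("pics/c1.png",np.hstack(b)[...,::-1])
E
```

```text
time: 1.35
tool_pos: [0.5133, 0.1416, 0.1844]
tool_rot: [-3.139, -0.0, 1.58]
contact_force: [0.6, 1.2, 0.2]
opening: 0.0011
grip_force: 0.0
1.35 [0.5133 0.1416 0.1844] [-3.139 -0.     1.58 ] [0.6 1.2 0.2] 0.001067826284430559
shift [-0.0047  0.0037  0.0454]
```

View pics/c1.png

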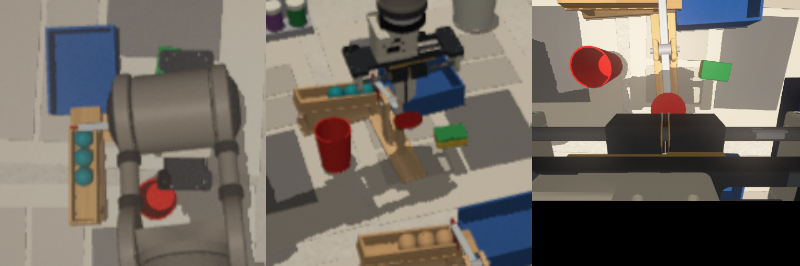

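Combined crop: the shut fingertips (side panel about (405,85)) are directly over the paddle (about (408,120)). The sponge and cup stay clear of the gripper. I'll correct by 5 mm and press.

```bash
python3 -m jog '[[[-1,-0.005,0.004,0.02,0],[-1,-0.005,0.004,0.04,0],[-1,-0.005,0.004,0.055,0],[-1,-0.005,0.004,0.07,0],[-1,-0.005,0.004,0.083,0]]]'
python3 go.py .098
```

```text
time: 1.92
tool_pos: [0.519, 0.1363, 0.1027]
tool_rot: [3.139, 0.001, 1.581]
contact_force: [-0.5, -1.0, 5.4]
opening: 0.0005
grip_force: 2.8
1.9167 [0.519  0.1363 0.1027] [3.139e+00 1.000e-03 1.581e+00] [-0.5 -1.   5.4] 0.0004687663673840976
shift [ 0.0007 -0.002   0.0047]
```

```bash
python3 -m jog '[[[-1,0,0,0.003,0],[-1,0,0,0.003,0],[-1,0,0,0.003,0],[-1,0,0,0.003,0],[-1,0,0,0.003,0]]]'
python3 -m jog '[[[-1,0,0,0,0],[-1,0,0,0,0],[-1,0,0,0,0],[-1,0,0,0,0],[-1,0,0,0,0]]]'
python3 -m jog '[[[-1,0,0,0,0],[-1,0,0,0,0],[-1,0,0,0,0],[-1,0,0,0,0],[-1,0,0,0,0]]]'
python3 - <<'E'
from h import *
a=[robot.read_camera(n) for n in("top","side")]
b=[cv2.resize(x,(390,390)) for x in(a[0][120:280,120:280],a[1][120:280,150:310])]
cv2.imwrite("pics/c2.png",np.hstack(b)[...,::-1])
E
```

```text
time: 2.33
tool_pos: [0.5188, 0.1363, 0.1006]
tool_rot: [3.14, -0.0, 1.58]
contact_force: [-0.9, -1.3, 5.2]
opening: 0.0004
grip_force: 2.6
time: 2.75
tool_pos: [0.5188, 0.1363, 0.1006]
tool_rot: [3.139, -0.0, 1.58]
contact_force: [-0.0, -1.5, 4.8]
opening: 0.0008
grip_force: 2.6
time: 3.17
tool_pos: [0.5188, 0.1363, 0.1006]
tool_rot: [3.139, -0.0, 1.58]
contact_force: [-0.8, -1.2, 5.3]
opening: 0.0002
grip_force: 2.6
```

View pics/c2.png

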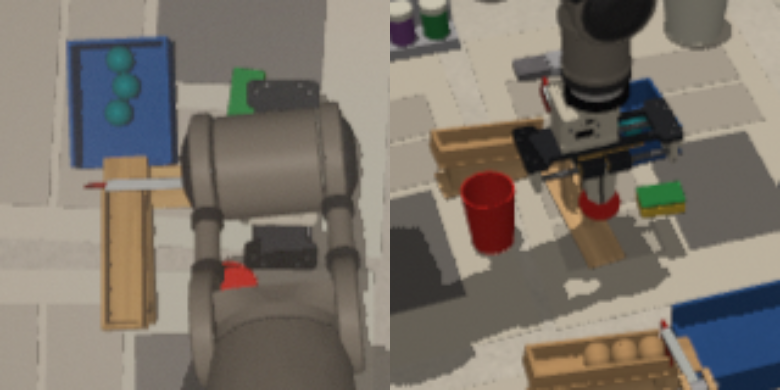

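All three teal balls are in the blue tray (left panel (120,60), (127,86), (119,112)) and the chute is empty. Next I let the paddle up.

```bash
python3 -m jog '[[[-1,0,0,-0.01,0],[-1,0,0,-0.02,0],[-1,0,0,-0.03,0],[-1,0,0,-0.04,0],[-1,0,0,-0.055,0]]]'
python3 -m jog '[[[-1,0,0,-0.03,0],[-1,0,0,-0.06,0],[-1,0,0,-0.08,0],[-1,0,0,-0.08,0],[-1,0,0,-0.08,0]]]'
python3 -m jog '[[[-1,0.03,-0.03,0,0],[-1,0.06,-0.06,0,0],[-1,0.09,-0.09,0,0],[-1,0.12,-0.12,0,0],[-1,0.12,-0.12,0,0]]]'
python3 -m jog '[[[-1,0,0,0,0],[-1,0,0,0,0],[-1,0,0,0,0],[-1,0,0,0,0],[-1,0,0,0,0]]]'
python3 - <<'E'
from h import *
a=[robot.read_camera(n) for n in("top","side")]
print([red(a[0],(235,192)),red(a[1],(235,191))])
b=[cv2.resize(x,(400,400)) for x in(a[0][110:270,120:280],a[1][120:320,150:350])]
cv2.imwrite("pics/c3.png",np.hstack(b)[...,::-1])
E
```

```text
time: 3.68
tool_pos: [0.5178, 0.136, 0.1546]
tool_rot: [-3.14, 0.0, 1.579]
contact_force: [0.2, 0.8, -0.6]
opening: 0.0004
grip_force: 0.0
time: 4.1
tool_pos: [0.5187, 0.1359, 0.2354]
tool_rot: [3.139, -0.0, 1.579]
contact_force: [-0.7, 1.0, -1.3]
opening: 0.0003
grip_force: 0.0
time: 4.52
tool_pos: [0.3919, 0.2579, 0.2327]
tool_rot: [-3.137, -0.0, 1.583]
contact_force: [0.5, -0.6, -0.9]
opening: 0.0005
grip_force: 0.0
time: 4.93
tool_pos: [0.3982, 0.254, 0.2335]
tool_rot: [-3.141, 0.0, 1.577]
contact_force: [0.3, 0.2, 0.2]
opening: 0.0004
grip_force: 0.0
[[(array([235.5, 192.5]), array([ 18,  20, 280], dtype=int32))], [(array([234.8, 191.6]), array([ 17,  10, 135], dtype=int32))]]
```

View pics/c3.png

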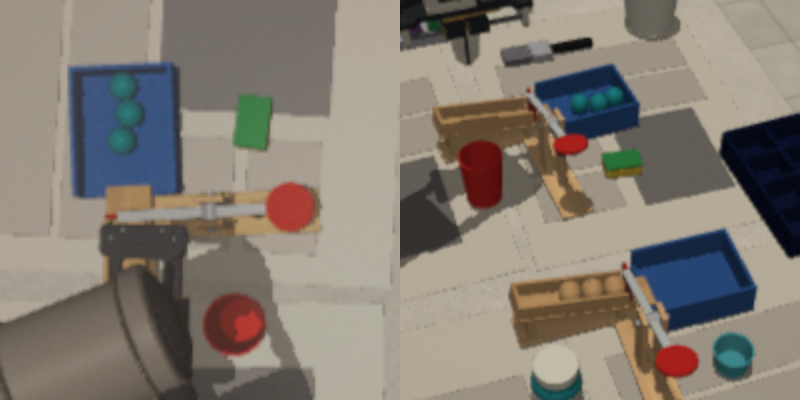

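The paddle is back at its starting pixels, (235.5,192.5) top and (234.8,191.6) side, so the gate is shut. Three teal balls lie in the tray, the plain balls are still behind their gate, and the cup, sponge, brush, jar and dish look undisturbed.

```bash
python3 -c "
from cell import robot
print(robot.hand_in())"
```

```text
the job is handed in; nothing more can be done
None
```

The job is handed in: all three teal balls are in their blue tray, the teal gate is shut again, and in the last pictures the other feeder and the loose things stood as before.

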